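# Put the mixed-up notebooks back in their own holders

## Task

Each of the three black notebooks stands in the wrong wooden holder: move them round so that each stands in the rectangular holder of its own length, seated on the slot floor with its ends flush with the holder's. Use the round spare holder on the way and leave it empty, keep the notebooks upright all the time, and do not disturb the stapler, the mouse or the hole punch.

Things in the scene. Friction and masses are not known exactly. Their poses are not given: they have to be found in the camera images.
- notebook_long: The long one of three black hardcover notebooks, standing on edge: 160 mm long (its x), 18 mm thick (y), 116 mm high (z, up). Rigid block under 0.4 kg; origin at the centre of its underside. Spine at -x; either way round will do. Grasp it from above across its thickness, at the top edge, which stands clear of the holder. Starts in the holder of another.
- notebook_medium: The medium one of three black hardcover notebooks, standing on edge: 125 mm long (its x), 18 mm thick (y), 100 mm high (z, up). Rigid block under 0.4 kg; origin at the centre of its underside. Spine at -x; either way round will do. Grasp it from above across its thickness, at the top edge, which stands clear of the holder. Starts in the holder of another.
- notebook_short: The short one of three black hardcover notebooks, standing on edge: 90 mm long (its x), 18 mm thick (y), 84 mm high (z, up). Rigid block under 0.4 kg; origin at the centre of its underside. Spine at -x; either way round will do. Grasp it from above across its thickness, at the top edge, which stands clear of the holder. Starts in the holder of another.
- holder_long: The long one of three rectangular light-wood holders, fixed to the desk: 160 mm long (its x), 64 mm wide, 43 mm high; origin at the centre of its underside, z up. A slot runs all along x, open at both ends: floor 8 mm above the origin, 25 mm wide up to 36 mm, then lips flare to about 34 mm at the top. The place of the long notebook.
- holder_medium: The medium one of three rectangular light-wood holders, fixed to the desk: 125 mm long (its x), 64 mm wide, 43 mm high; origin at the centre of its underside, z up. A slot runs all along x, open at both ends: floor 8 mm above the origin, 25 mm wide up to 36 mm, then lips flare to about 34 mm at the top. The place of the medium notebook.
- holder_short: The short one of three rectangular light-wood holders, fixed to the desk: 90 mm long (its x), 64 mm wide, 43 mm high; origin at the centre of its underside, z up. A slot runs all along x, open at both ends: floor 8 mm above the origin, 25 mm wide up to 36 mm, then lips flare to about 34 mm at the top. The place of the short notebook.
- holder_round: The spare holder, fixed to the desk, empty at the start: a light-wood disc of 116 mm diameter, 8 mm thick, with the same slot between cheeks 90 mm long along its x (slot floor 8 mm above the origin, 25 mm wide, flared lips, 43 mm high). Origin at the centre of its underside. Any of the notebooks stands in it.
- stapler: Dark stapler, 34 x 145 x 47 mm (its y is long), a bystander; origin at the centre of its underside.
- mouse: Dark grey computer mouse, 104 x 58 x 38 mm (its x is long), a bystander; origin at the centre of its underside.
- hole_punch: Dark two-hole punch, 72 x 116 x 54 mm (its y is long), a bystander; origin at the centre of its underside.
There are look-alikes about, which are no part of the job. Leave any blue or orange look-alike of the notebook_medium alone.

How it is judged:
On the way:
1. a notebook has been stood in the round spare holder (((horizontal distance between notebook_long and holder_round below 0.04 m and z of notebook_long in the frame of holder_round below 0.013 m and contact force between notebook_long and the fingers below 0.1 N) or (horizontal distance between notebook_medium and holder_round below 0.04 m and z of notebook_medium in the frame of holder_round below 0.013 m and contact force between notebook_medium and the fingers below 0.1 N) or (horizontal distance between notebook_short and holder_round below 0.04 m and z of notebook_short in the frame of holder_round below 0.013 m and contact force between notebook_short and the fingers below 0.1 N))), for 0.2 s.
At the end, for the whole second after the job is handed in: Every notebook stands in the rectangular holder of its own length: centred on it within 15 mm, its underside on the slot floor (within 5 mm), in line with the slot (within 0.15 rad), within 0.25 rad of upright, released and at rest; so the round holder is empty (horizontal distance between notebook_long and holder_long below 0.015 m and z of notebook_long in the frame of holder_long between 0.004 and 0.013 m and angle between each of notebook_long, notebook_medium, notebook_short's own z axis and vertical below 0.25 rad and angle between the x axis of notebook_long and the x axis of holder_long, either way round below 0.15 rad and linear speed of each of notebook_long, notebook_medium, notebook_short below 0.02 m/s and angular speed of each of notebook_long, notebook_medium, notebook_short below 0.3 rad/s and horizontal distance between notebook_medium and holder_medium below 0.015 m and z of notebook_medium in the frame of holder_medium between 0.004 and 0.013 m and angle between the x axis of notebook_medium and the x axis of holder_medium, either way round below 0.15 rad and horizontal distance between notebook_short and holder_short below 0.015 m and z of notebook_short in the frame of holder_short between 0.004 and 0.013 m and angle between the x axis of notebook_short and the x axis of holder_short, either way round below 0.15 rad); the robot touches nothing.
It fails at once if a notebook is tipped over or laid down (tilted more than 0.6 rad) (angle between any of notebook_long, notebook_medium, notebook_short's own z axis and vertical above 0.6 rad).
It fails at once if the stapler, mouse or hole punch is moved by more than 20 mm (distance of any of stapler, mouse, hole_punch from where it was at the start of the episode above 0.02 m).
It also fails if it takes over 125 s, if anything falls off the work surface, if the arm or the gripper's body presses on something with over 40 N, if the wrist force passes 120 N, or if a joint passes its speed limit or range.

## Robot

A 6-joint arm with a two-finger parallel gripper is mounted at the origin on a cart in front of the work surface, level with it; the furniture and walls round the work are solid. World frame = base frame: x ahead of the robot, y to its left, z up, the work surface at z = 0. Lengths are in m, angles in rad, forces in N, time in s.
With the tool pointing down it reaches from about 0.225 to 0.875 m from the base axis. Payload 3.4 kg.
Tool frame: the origin (TCP) lies at the very end of the fingers, on their centre line; the grasp point (between the pads) lies 19 mm behind it (grip_depth is the distance from the TCP to the grasp point, in m); x points along the fingers, z is the direction in which the jaws open and shut, and the axes are right-handed (so a half turn about x gives the same grasp; the last joint's range is limited). The gripper opens to 85 mm and grips with 20 to 120 N. Pads are 22 mm wide; open, the fingers measure 114 mm over their backs; the gripper's body (76 mm by 85 mm) begins 54 mm behind the grasp point. The pads swing forward as they close: fully open they stand 13 mm farther back than shut.
Start: joints at [1.009, 0.276, 1.505, -0, 1.361, -0.121], TCP at [0.245, 0.52, 0.231] pointing down, gripper open.
Joint ranges: [-2.89, 2.89], [-0.75, 2.08], [0.22, 2.7], [-1.18, 4.32], [0.11, 2.71], [-2.7, 2.7]. Speed limits (rad/s): [2.57, 2.57, 3.14, 3.14, 3.14, 3.14].

## Interface

Orientations are given as a unit quaternion [w, x, y, z].
In Python, from rig import get_state, get_image, sign_off, grip_depth gives the robot as it stands. The module is installed in compiled form; this text tells all that it offers.
- The arm moves only by the tool arm_command, never from a script. Its argument "series" is a list of rows, each an object with "dp": the shift along the tool's x, y, z scaled (see below), a list of three; "angular": the turn, a rotation vector about the tool's x, y, z scaled (see below), a list of three; "gripper": the finger opening in mm, from 0 to 85.4. A call has exactly 8 rows; each row shifts and turns the pose as measured when the row begins, along the tool's axes as they then stand; what a row does not reach is not made up. The controller multiplies each number of a shift by 0.12 m and each number of a turn by 90 degrees. A row lasts 1/8 s, in which the tool goes at most 62.5 mm and 10.7 degrees, less where a joint would pass 70% of its speed; a pose out of reach is approached as far as the arm can. A call with a number of a shift or a turn outside -1 to 1 is refused whole. A call with a gripper value outside its range is refused whole. The fingers move at their own pace and stop on an object; "grip_force" is the grip in N (left out, the last holds). Time passes only in rows, so rows that do not move let the fingers close, or fill a call up. It gives the time, the measured TCP pose, the force and the opening at its end, in the units of the state.
- get_state(): the state, without advancing time (a new reading comes with each control period).
- get_image(name): name is "scene" or "top" or "wrist"; returns a dict with "image" (420x560x3 uint8, blue, green, red), "depth" (420x560 float32, m along the optical axis (not along the pixel's ray), 0 where there is no reading), "mtx" (3x3 intrinsics, pixels), "view" (4x4, takes a point from world to camera coordinates); the wrist camera has in their place "mount" (4x4, takes a point from camera to tool coordinates, whose origin is the TCP and whose axes are the tool frame's). Camera axes: x right, y up, looking along -z (the intrinsics and any distortion apply to the point x, -y, -z); pixel columns grow to the right and rows downward; lengths in m; the calibration is good to about 2 mm. A picture is of the moment at which its call begins: read the wrist's pose just before it.
- sign_off(): hands the job in, once; it reports no verdict.
The state is a dict: "clock": time; "qpos": joint angles; "qd": joint speeds; "effort": joint torques, N m; "position": TCP position; "ee_rot": TCP orientation; "contact_force": force on the tool from outside, world axes, zero at the start; "moment": the same for the moment, N m; "width": finger opening in m.
Only numpy, scipy, OpenCV 4.12 (cv2) and the standard library are available. Lean on these libraries where they do the work, as an engineer would, in place of code of your own. Each camera call takes 0.05 s, during which the arm holds its last target. There are 200 camera calls.

## Working session

There is one attempt and no reset: what is moved stays moved. The work goes in short steps, Python scripts to look and compute and a tool call to move; the robot and the scene stay as the last step left them, time stands still between calls to the robot, and variables do not carry over. Pictures are saved under pics/ and viewed, about 12 in all and at most 16, crops included, and the job is handed in when it is done.

Besides the shell and the picture viewer there is one more tool, called after ">>>" as a command line: name --argument value ..., lists and objects as JSON in quotes. arm_command: Moves the arm, as the interface text tells. Its arguments: {"type":"object","properties":{"series":{"type":"array","items":{"type":"object","properties":{"dp":{"type":"array","items":{"type":"number"}},"angular":{"type":"array","items":{"type":"number"}},"gripper":{"type":"number"}}}},"grip_force":{"type":"number"}},"required":["series"]}

```bash
mkdir -p pics
cat > h.py <<'E'
import numpy as np, cv2
from rig import get_state,get_image
def world(im):
    # dense world points from depth (static cameras)
    d=im['depth'];h,w=d.shape;K=im['mtx']
    u,v=np.meshgrid(np.arange(w),np.arange(h))
    c=np.stack([(u-K[0,2])/K[0,0]*d,-(v-K[1,2])/K[1,1]*d,-d],-1)
    T=np.linalg.inv(im['view'])
    return c@T[:3,:3].T+T[:3,3]
E
python3 - <<'E'
from h import *
s=get_state();print({k:np.round(v,3) for k,v in s.items()})
for n in('scene','top'):
    im=get_image(n);cv2.imwrite(f'pics/{n}0.png',im['image']);np.savez(f'{n}0.npz',**im)
    print(im['mtx'],im['view'],im.keys())
    W=world(im);print(n,(im['depth']>0).mean(),np.nanpercentile(W[...,2],[1,25,50,75,99]))
E
```

```text
{'clock': np.float64(0.0), 'qpos': array([ 1.009,  0.277,  1.506,  0.   ,  1.361, -0.121]), 'qd': array([-0.001,  0.   , -0.001, -0.   , -0.001, -0.   ]), 'effort': array([ 0.0000e+00, -4.1678e+01, -2.4581e+01, -0.0000e+00,  1.1000e-02,
       -0.0000e+00]), 'position': array([0.245, 0.52 , 0.23 ]), 'ee_rot': array([ 0.597, -0.379,  0.598,  0.378]), 'contact_force': array([-0.258, -0.292, -0.139]), 'moment': array([ 0.053, -0.019, -0.036]), 'width': np.float64(0.085)}
[[384.4928314    0.         281.1306664 ]
 [  0.         384.4928314  208.97223213]
 [  0.           0.           1.        ]] [[ 0.8988621  -0.43811759  0.00999568 -0.55520511]
 [ 0.20766687  0.44592274  0.87064768 -0.10998493]
 [-0.38590336 -0.78051643  0.49180555 -1.09904345]
 [ 0.          0.          0.          1.        ]] dict_keys(['image', 'depth', 'mtx', 'view'])
scene 0.9959651360544217 [-7.44996914e-01 -2.26738686e-01  6.05016795e-06  8.91647783e-02
  5.96985624e-01]
[[517.36851966   0.         287.43123147]
 [  0.         517.36851966 209.10700069]
 [  0.           0.           1.        ]] [[-0.00370679 -0.99998798  0.0032079  -0.06093882]
 [ 0.98921779 -0.00319717  0.14641701 -0.59818929]
 [-0.14640499  0.00371604  0.98921776 -1.4336932 ]
 [ 0.          0.          0.          1.        ]] dict_keys(['image', 'depth', 'mtx', 'view'])
top 0.9957950680272109 [-0.75180591 -0.73162843 -0.00084533  0.00378097  0.6178855 ]
```

View pics/top0.png

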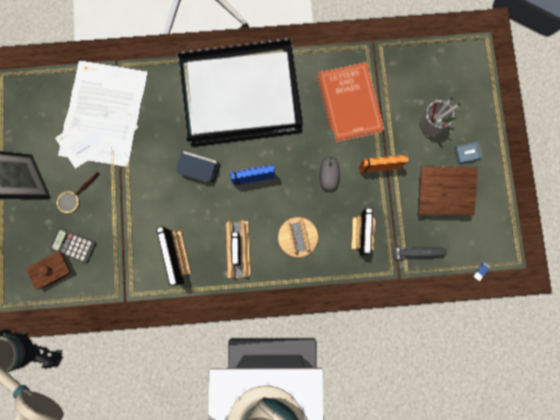

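View pics/scene0.png

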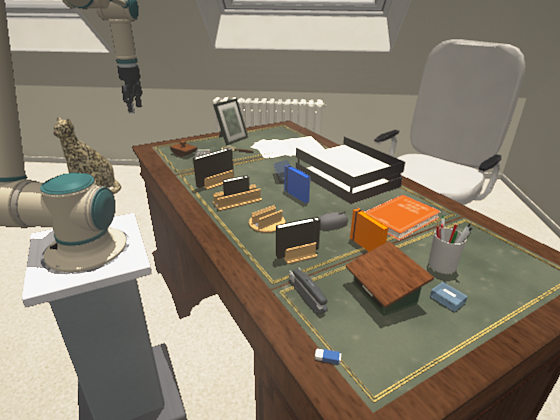

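The top view shows three rectangular holders with black notebooks at about (173,255), (238,250) and (364,230). The round holder is empty at (298,237). Candidates for notebook_medium are black (364,230), blue (253,174) and orange (384,163). Blue and orange are decoys, so black it is. The bystanders are the punch (197,167), the mouse (330,173) and the stapler (420,253).

Run:
```python
from h import *
im=dict(np.load('top0.npz'));W=world(im);z=W[...,2]
rois={'left':(150,220,195,295),'mid':(220,215,255,285),'round':(275,212,322,262),'right':(345,200,382,262),'punch':(170,145,225,190),'mouse':(312,150,346,196),'stap':(390,240,450,265),'blue':(225,160,282,190),'orange':(355,150,412,178)}
def rect(m):
    p=W[m][:,:2].astype(np.float32)
    c,s,a=cv2.minAreaRect(p)
    a=np.deg2rad(a)
    if s[0]<s[1]: s=s[::-1];a+=np.pi/2
    return np.round(c,4),np.round(s,4),round((a+np.pi/2)%np.pi-np.pi/2,3)
for n,(a,b,c,d) in rois.items():
    k=np.zeros(z.shape,bool);k[b:d,a:c]=1
    print(n)
    for nm,lo,hi in(('low',.036,.048),('all',.015,.2),('top',.075,.2)):
        m=k&(z>lo)&(z<hi)
        if m.sum()>6: print('  ',nm,m.sum(),*rect(m),'zq',np.round(np.percentile(z[m],[5,50,95,99]),3))
c=im['image'][200:300,140:400];cv2.imwrite('pics/crop1.png',cv2.resize(c,None,fx=3,fy=3,interpolation=cv2.INTER_CUBIC))
```

```text
left
   low 179 [0.4645 0.2483] [0.1576 0.0255] 0.177 zq [0.037 0.042 0.046 0.047]
   all 1030 [0.4644 0.2532] [0.1595 0.0391] 0.27 zq [0.023 0.097 0.125 0.128]
   top 609 [0.4619 0.2622] [0.1595 0.0208] 0.265 zq [0.083 0.12  0.126 0.129]
mid
   low 328 [0.486  0.0813] [0.1584 0.0465] 0.044 zq [0.037 0.042 0.047 0.048]
   all 714 [0.486  0.0808] [0.1593 0.0604] 0.01 zq [0.019 0.044 0.093 0.097]
   top 232 [0.4845 0.0825] [0.0886 0.0185] 0.031 zq [0.08  0.09  0.096 0.098]
round
   low 183 [ 0.5208 -0.0929] [0.0895 0.0463] 0.216 zq [0.037 0.042 0.046 0.048]
   all 273 [ 0.5184 -0.0957] [0.0961 0.0911] -0.343 zq [0.016 0.04  0.048 0.049]
right
   low 161 [ 0.529  -0.2829] [0.1204 0.0465] -0.048 zq [0.037 0.042 0.046 0.047]
   all 690 [ 0.5295 -0.2849] [0.1248 0.0504] -0.021 zq [0.025 0.086 0.11  0.112]
   top 374 [ 0.5301 -0.2814] [0.1252 0.019 ] -0.077 zq [0.081 0.104 0.111 0.113]
punch
   low 416 [0.735  0.1983] [0.1047 0.0927] 1.264 zq [0.037 0.044 0.048 0.048]
   all 864 [0.7421 0.1928] [0.1112 0.1096] 1.277 zq [0.028 0.047 0.056 0.059]
mouse
   low 76 [ 0.7032 -0.1854] [0.0806 0.0412] -0.102 zq [0.036 0.038 0.042 0.043]
   all 562 [ 0.7056 -0.187 ] [0.1028 0.0564] -0.028 zq [0.019 0.031 0.039 0.042]
stap
   low 285 [ 0.4738 -0.4415] [0.1411 0.0229] -1.545 zq [0.038 0.043 0.047 0.048]
   all 397 [ 0.4734 -0.4417] [0.1435 0.0289] -1.559 zq [0.027 0.044 0.05  0.052]
blue
   low 41 [0.6851 0.0359] [0.1171 0.0026] -1.386 zq [0.037 0.042 0.047 0.048]
   all 553 [0.6938 0.0361] [0.1241 0.0205] -1.393 zq [0.025 0.094 0.103 0.107]
   top 359 [0.6942 0.0361] [0.1238 0.0199] -1.383 zq [0.082 0.098 0.104 0.107]
orange
   low 41 [ 0.7197 -0.3342] [0.121  0.0148] 1.57 zq [0.036 0.043 0.048 0.048]
   all 569 [ 0.7264 -0.3349] [0.1252 0.0207] -1.473 zq [0.024 0.093 0.104 0.106]
   top 361 [ 0.7265 -0.3355] [0.124  0.0207] -1.473 zq [0.08  0.098 0.105 0.106]
```

View pics/crop1.png

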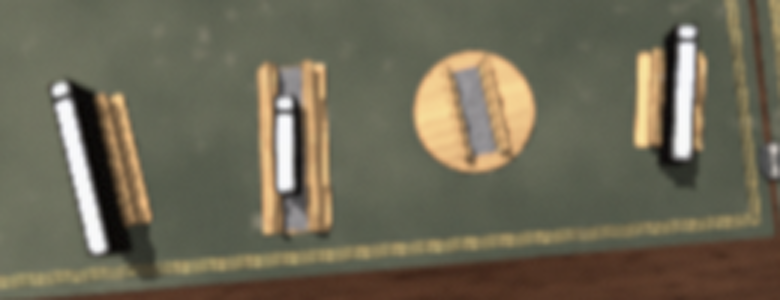

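Sizes match: the left holder has the 160 mm notebook (top 0.124), the middle (160 mm holder) has the short one, and the right has the medium one. The order will be medium to round, short to right, long to middle, then medium to left.

```bash
cat >> h.py <<'E'
from scipy.spatial.transform import Rotation as R
def tool():
    s=get_state();q=s['ee_rot'];return s,R.from_quat([q[1],q[2],q[3],q[0]]),np.array(s['position'])
def goal(yaw,R0):
    best=None
    for sg in(1,-1):
        y=sg*np.array([np.cos(yaw),np.sin(yaw),0]);x=np.array([0,0,-1.]);z=np.cross(x,y)
        G=R.from_matrix(np.stack([x,y,z],1));d=R0.inv()*G
        if best is None or d.magnitude()<best[0].magnitude(): best=(d,G)
    return best
def go(x,y,z,yaw):
    s,R0,p=tool();d,G=goal(yaw,R0)
    dp=np.array([x,y,z])-p
    print('t %.2f'%s['clock'],'pos',p.round(4),'w %.3f'%s['width'],'F',np.round(s['contact_force'],1),'q',np.round(s['qpos'],2))
    print('dp now-frame',(R0.inv().apply(dp)/.12).round(3),'dp goal-frame',(G.inv().apply(dp)/.12).round(3),'ang',(d.as_rotvec()/(np.pi/2)).round(3))
E
cat > go.py <<'E'
import sys;from h import go
go(*map(float,sys.argv[1:]))
E
python3 - <<'E'
from h import *
s,R0,p=tool();print(R0.as_matrix().round(3))
E
python3 go.py .53 -.281 .25 -.077
```

```text
[[-0.001 -0.904  0.427]
 [-0.001  0.427  0.904]
 [-1.     0.    -0.002]]
t 0.10 pos [0.2451 0.5196 0.2305] w 0.085 F [ 0.   0.2 -0.6] q [ 1.01  0.28  1.51  0.    1.36 -0.12]
dp now-frame [-0.155 -4.994 -5.021] dp goal-frame [-0.162 -2.881 -6.469] ang [-0.232 -0.001 -0.   ]
```

>>> arm_command --series '[{"dp": [0, 0, 0], "angular": [-0.116, 0, 0], "gripper": 60}, {"dp": [0, 0, 0], "angular": [-0.116, 0, 0], "gripper": 60}, {"dp": [0, -0.2, -0.44], "angular": [0, 0, 0], "gripper": 60}, {"dp": [0, -0.2, -0.44], "angular": [0, 0, 0], "gripper": 60}, {"dp": [0, -0.2, -0.44], "angular": [0, 0, 0], "gripper": 60}, {"dp": [0, -0.2, -0.44], "angular": [0, 0, 0], "gripper": 60}, {"dp": [0, -0.2, -0.44], "angular": [0, 0, 0], "gripper": 60}, {"dp": [0, -0.2, -0.44], "angular": [0, 0, 0], "gripper": 60}]'

```text
clock: 1.1
position: [0.3706, 0.1881, 0.2275]
ee_rot: [0.512, -0.487, 0.515, 0.486]
contact_force: [1.0, 0.6, -0.4]
width: 0.0597
```

```bash
python3 go.py .53 -.281 .25 -.077
```

```text
t 1.10 pos [0.3706 0.1881 0.2275] w 0.060 F [ 1.   0.6 -0.4] q [ 0.31  0.04  1.81 -0.    1.3  -1.21]
dp now-frame [-0.171 -1.539 -3.832] dp goal-frame [-0.187 -1.625 -3.795] ang [ 0.014 -0.003 -0.001]
```

>>> arm_command --series '[{"dp": [0, -0.2, -0.45], "angular": [0, 0, 0], "gripper": 60}, {"dp": [-0.02, -0.2, -0.46], "angular": [0, 0, 0], "gripper": 60}, {"dp": [-0.02, -0.2, -0.46], "angular": [0, 0, 0], "gripper": 60}, {"dp": [-0.02, -0.2, -0.46], "angular": [0, 0, 0], "gripper": 60}, {"dp": [-0.02, -0.2, -0.46], "angular": [0, 0, 0], "gripper": 60}, {"dp": [-0.02, -0.2, -0.46], "angular": [0, 0, 0], "gripper": 60}, {"dp": [-0.02, -0.2, -0.46], "angular": [0, 0, 0], "gripper": 60}, {"dp": [0, -0.2, -0.46], "angular": [0, 0, 0], "gripper": 60}]'

```text
clock: 2.1
position: [0.5398, -0.2773, 0.242]
ee_rot: [0.513, -0.485, 0.515, 0.486]
contact_force: [1.7, 0.4, -0.3]
width: 0.06
```

```bash
cat >> h.py <<'E'
def wristW(save=None):
    s,R0,p=tool();im=get_image('wrist')
    if save: cv2.imwrite(save,im['image'])
    d=im['depth'];h,w=d.shape;K=im['mtx'];M=im['mount']
    u,v=np.meshgrid(np.arange(w),np.arange(h))
    c=np.stack([(u-K[0,2])/K[0,0]*d,-(v-K[1,2])/K[1,1]*d,-d],-1)
    t=c@M[:3,:3].T+M[:3,3]
    return im,t@R0.as_matrix().T+p
E
python3 go.py .53 -.281 .25 -.077
python3 - <<'E'
from h import *
im,W=wristW('pics/w1.png');np.savez('w1.npz',W=W,i=im['image'])
print(im['mount'].round(3));z=W[...,2];print(np.percentile(z,[1,25,50,75,99]))
E
```

```text
t 2.10 pos [ 0.5398 -0.2773  0.242 ] w 0.060 F [ 1.7  0.4 -0.3] q [-0.59  0.32  1.42 -0.    1.41 -2.1 ]
dp now-frame [-0.067  0.08  -0.036] dp goal-frame [-0.067  0.079 -0.037] ang [ 0.013 -0.001 -0.001]
[[-0.001  0.288 -0.958 -0.142]
 [ 0.001  0.958  0.288  0.073]
 [ 1.    -0.    -0.001  0.001]
 [ 0.     0.     0.     1.   ]]
[-0.00223215 -0.00038603  0.00066735  0.07405456  0.33876491]
```

View pics/w1.png

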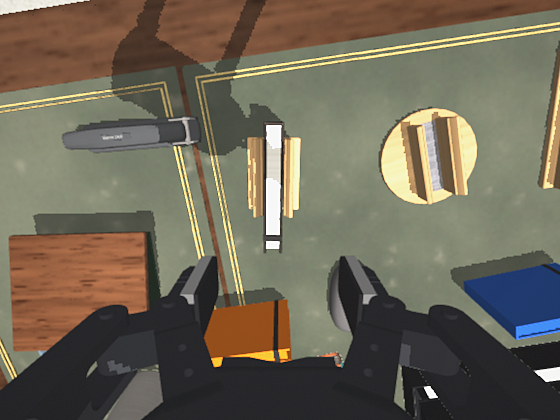

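The wrist view shows the medium notebook at (273,187) in the short holder and the empty round holder at (429,156). I'll measure both from here.

```bash
cat >> h.py <<'E'
def rect(W,m):
    m=cv2.morphologyEx(m.astype(np.uint8),cv2.MORPH_OPEN,np.ones((3,3)))>0
    p=W[m][:,:2].astype(np.float32)
    c,s,a=cv2.minAreaRect(p);a=np.deg2rad(a)
    if s[0]<s[1]: s=s[::-1];a+=np.pi/2
    return m.sum(),np.round(c,4),np.round(s,4),round((a+np.pi/2)%np.pi-np.pi/2,3)
def band(W,cx,cy,r,lo,hi):
    return rect(W,(np.hypot(W[...,0]-cx,W[...,1]-cy)<r)&(W[...,2]>lo)&(W[...,2]<hi))
E
python3 - <<'E'
from h import *
W=np.load('w1.npz')['W']
for n,c in(('nb',(.53,-.281)),('round',(.52,-.093))):
    for lo,hi in((.037,.047),(.095,.125)) : 
        try: print(n,lo,*band(W,*c,.085,lo,hi))
        except Exception as e: pass
print('rounddisc',*band(W,.52,-.093,.085,.004,.06))
m=(np.hypot(W[...,0]-.53,W[...,1]+.281)<.085)&(W[...,2]>.09);print('topz',np.percentile(W[m][:,2],[20,50,80]))
E
python3 go.py .53 -.281 .16 -.077
```

```text
nb 0.037 1115 [ 0.532  -0.2825] [0.0896 0.0463] -0.065
nb 0.095 2501 [ 0.5305 -0.2809] [0.1233 0.0179] -0.07
round 0.037 1194 [ 0.5224 -0.0924] [0.0896 0.047 ] 0.212
round 0.095 0 [0. 0.] [0. 0.] 0.0
rounddisc 7228 [ 0.5225 -0.0925] [0.1151 0.1141] 1.515
topz [0.29935697 0.31803431 0.32949973]
t 2.15 pos [ 0.5426 -0.2863  0.2407] w 0.060 F [ 5.1 -6.1  0.1] q [-0.59  0.33  1.41 -0.01  1.4  -2.1 ]
dp now-frame [0.672 0.108 0.044] dp goal-frame [0.673 0.108 0.036] ang [ 0.011 -0.007  0.001]
```

>>> arm_command --series '[{"dp": [0, 0.1, 0.04], "angular": [0.012, -0.006, 0], "gripper": 60}, {"dp": [0, 0, 0], "angular": [0, 0, 0], "gripper": 60}, {"dp": [0.2, 0, 0], "angular": [0, 0, 0], "gripper": 60}, {"dp": [0.25, 0, 0], "angular": [0, 0, 0], "gripper": 60}, {"dp": [0.25, 0, 0], "angular": [0, 0, 0], "gripper": 60}, {"dp": [0.1, 0, 0], "angular": [0, 0, 0], "gripper": 60}, {"dp": [0, 0, 0], "angular": [0, 0, 0], "gripper": 60}, {"dp": [0, 0, 0], "angular": [0, 0, 0], "gripper": 60}]'

```text
clock: 3.15
position: [0.5291, -0.274, 0.1446]
ee_rot: [0.519, -0.481, 0.518, 0.48]
contact_force: [0.4, 0.6, 0.6]
width: 0.06
```

```bash
python3 go.py .5305 -.281 .073 -.07
```

```text
t 3.15 pos [ 0.5291 -0.274   0.1446] w 0.060 F [0.4 0.6 0.6] q [-0.6   0.36  1.6   0.    1.18 -2.09]
dp now-frame [ 0.597 -0.014 -0.058] dp goal-frame [ 0.597 -0.016 -0.057] ang [-0.004  0.001  0.002]
```

>>> arm_command --series '[{"dp": [0.1, -0.015, -0.057], "angular": [-0.004, 0, 0.002], "gripper": 60}, {"dp": [0.2, 0, 0], "angular": [0, 0, 0], "gripper": 60}, {"dp": [0.2, 0, 0], "angular": [0, 0, 0], "gripper": 60}, {"dp": [0.1, 0, 0], "angular": [0, 0, 0], "gripper": 60}, {"dp": [0, 0, 0], "angular": [0, 0, 0], "gripper": 60}, {"dp": [0, 0, 0], "angular": [0, 0, 0], "gripper": 10}, {"dp": [0, 0, 0], "angular": [0, 0, 0], "gripper": 10}, {"dp": [0, 0, 0], "angular": [0, 0, 0], "gripper": 10}]' --grip_force 60

```text
clock: 4.15
position: [0.5348, -0.2858, 0.0748]
ee_rot: [0.518, -0.486, 0.516, 0.479]
contact_force: [-0.1, 0.2, -2.9]
width: 0.0172
```

```bash
python3 go.py .5305 -.281 .073 -.07
```

```text
t 4.15 pos [ 0.5348 -0.2858  0.0748] w 0.017 F [-0.1  0.2 -2.9] q [-0.61  0.44  1.67 -0.    1.02 -2.11]
dp now-frame [0.015 0.038 0.037] dp goal-frame [0.015 0.038 0.037] ang [ 0.001 -0.004  0.006]
```

>>> arm_command --series '[{"dp": [-0.1, 0, 0], "angular": [0, 0, 0], "gripper": 10}, {"dp": [-0.15, 0, 0], "angular": [0, 0, 0], "gripper": 10}, {"dp": [-0.2, 0, 0], "angular": [0, 0, 0], "gripper": 10}, {"dp": [-0.2, 0, 0], "angular": [0, 0, 0], "gripper": 10}, {"dp": [-0.2, 0, 0], "angular": [0, 0, 0], "gripper": 10}, {"dp": [0, 0, 0], "angular": [0, 0, 0], "gripper": 10}, {"dp": [0, 0, 0], "angular": [0, 0, 0], "gripper": 10}, {"dp": [0, 0, 0], "angular": [0, 0, 0], "gripper": 10}]'

```text
clock: 5.15
position: [0.5325, -0.284, 0.1817]
ee_rot: [0.517, -0.486, 0.516, 0.479]
contact_force: [-0.2, 0.0, -3.2]
width: 0.0176
```

```bash
python3 go.py .5224 -.0924 .17 .212
python3 - <<'E'
from h import *
im,W=wristW('pics/w2.png');np.savez('w2.npz',W=W,i=im['image'])
s,R0,p=tool();T=(W-p)@R0.as_matrix();np.savez('w2.npz',W=W,T=T)
t=T[(abs(T[...,2])<.03)&(T[...,1]<.09)&(T[...,1]>0.012)&(T[...,0]<.08)&(T[...,0]>-.05)]
print(len(t),np.percentile(t,[1,10,50,90,99],axis=0).round(4))
print('short holder again',band(W,.532,-.2825,.06,.037,.047))
E
```

```text
t 5.15 pos [ 0.5325 -0.284   0.1817] w 0.018 F [-0.2  0.  -3.2] q [-0.61  0.34  1.53 -0.    1.26 -2.11]
dp now-frame [0.087 0.193 1.588] dp goal-frame [ 0.097 -0.254  1.579] ang [-0.178 -0.004  0.005]
7064 [[-0.0468  0.0122 -0.0153]
 [-0.0327  0.0167 -0.0068]
 [-0.0303  0.0423  0.0008]
 [-0.029   0.0639  0.008 ]
 [ 0.0306  0.0665  0.0167]]
short holder again (np.int64(0), array([0., 0.]), array([0., 0.]), np.float64(0.0))
```

View pics/w2.png

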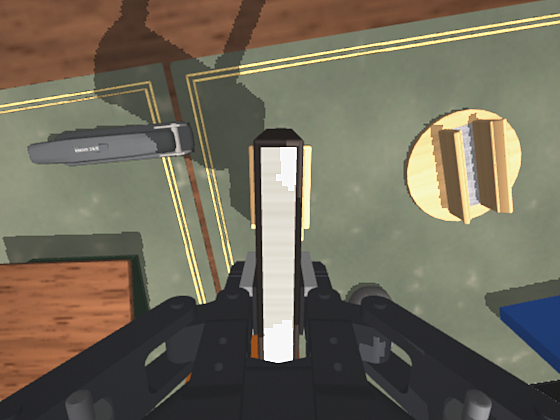

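The medium notebook is held upright, its top 30 mm above the TCP and its centre 4 mm along tool +y. Now to the round holder.

>>> arm_command --series '[{"dp": [0, 0, 0.1], "angular": [-0.09, 0, 0], "gripper": 10}, {"dp": [0, 0, 0.1], "angular": [-0.09, 0, 0], "gripper": 10}, {"dp": [0, -0.07, 0.35], "angular": [0, 0, 0], "gripper": 10}, {"dp": [0, -0.07, 0.35], "angular": [0, 0, 0], "gripper": 10}, {"dp": [0, -0.07, 0.35], "angular": [0, 0, 0], "gripper": 10}, {"dp": [0, -0.05, 0.3], "angular": [0, 0, 0], "gripper": 10}, {"dp": [0, 0, 0], "angular": [0, 0, 0], "gripper": 10}, {"dp": [0, 0, 0], "angular": [0, 0, 0], "gripper": 10}]'

```text
clock: 6.2
position: [0.5238, -0.0895, 0.1732]
ee_rot: [0.44, -0.551, 0.442, 0.553]
contact_force: [0.0, 0.1, -2.4]
width: 0.0171
```

```bash
python3 go.py .526 -.0916 .078 .212
```

```text
t 6.20 pos [ 0.5238 -0.0895  0.1732] w 0.017 F [ 0.   0.1 -2.4] q [-0.3   0.25  1.69 -0.    1.2  -2.09]
dp now-frame [ 0.793 -0.017 -0.021] dp goal-frame [ 0.793 -0.014 -0.021] ang [ 0.006  0.    -0.003]
```

>>> arm_command --series '[{"dp": [0.1, -0.015, -0.02], "angular": [0.006, 0, -0.003], "gripper": 10}, {"dp": [0.2, 0, 0], "angular": [0, 0, 0], "gripper": 10}, {"dp": [0.1, 0, 0], "angular": [0, 0, 0], "gripper": 10}, {"dp": [0, 0, 0], "angular": [0, 0, 0], "gripper": 10}, {"dp": [0, 0, 0], "angular": [0, 0, 0], "gripper": 10}, {"dp": [0, 0, 0], "angular": [0, 0, 0], "gripper": 10}, {"dp": [0, 0, 0], "angular": [0, 0, 0], "gripper": 10}, {"dp": [0, 0, 0], "angular": [0, 0, 0], "gripper": 10}]'

```text
clock: 7.2
position: [0.5281, -0.0963, 0.1234]
ee_rot: [-0.446, 0.55, -0.445, -0.548]
contact_force: [-0.5, 0.5, -2.1]
width: 0.017
```

```bash
python3 go.py .526 -.0916 .078 .212
python3 - <<'E'
from h import *
p=np.array([get_state()['position'] for _ in range(6)]);print(p.round(4))
E
```

```text
t 7.20 pos [ 0.5281 -0.0963  0.1234] w 0.017 F [-0.5  0.5 -2.1] q [-0.31  0.3   1.76 -0.    1.08 -2.09]
dp now-frame [0.378 0.01  0.043] dp goal-frame [0.378 0.009 0.042] ang [-0.003 -0.001  0.002]
[[ 0.5281 -0.0963  0.1234]
 [ 0.5281 -0.0963  0.1234]
 [ 0.5281 -0.0963  0.1234]
 [ 0.5281 -0.0963  0.1234]
 [ 0.5281 -0.0963  0.1234]
 [ 0.5281 -0.0963  0.1234]]
```

```bash
cat >> h.py <<'E'
def rel(zc,save=None,ymin=0.0):
    """holder cheek tops in tool frame: outer edges at several tool-y; notebook faces too. zc: world cheek height"""
    s,R0,p=tool();im,W=wristW(save);T=(W-p)@R0.as_matrix()
    m=(abs(T[...,0]-(p[2]-zc))<.006)&(abs(T[...,2])<.06)&(T[...,1]>ymin)&(T[...,1]<.11)
    m=cv2.morphologyEx(m.astype(np.uint8),cv2.MORPH_OPEN,np.ones((3,3)))>0
    t=T[m]
    for a in np.arange(ymin,.11,.01):
        q=t[(t[:,1]>a)&(t[:,1]<a+.01)]
        if len(q)>10: 
            n=q[q[:,2]<0,2];o=q[q[:,2]>0,2]
            print('y %.3f'%a,len(q),'neg',np.percentile(n,[2,98]).round(4) if len(n) else '', 'pos',np.percentile(o,[2,98]).round(4) if len(o) else '')
    if len(t): print('far end y',np.percentile(t[:,1],99).round(4))
    b=T[(T[...,0]<-.015)&(T[...,0]>-.045)&(abs(T[...,2])<.012)&(T[...,1]>.01)&(T[...,1]<.1)]
    if len(b): print('nb top: x',np.median(b[:,0]).round(4),'z',np.percentile(b[:,2],[3,97]).round(4),'ymax',np.percentile(b[:,1],99).round(4))
E
python3 -c "
from h import *
rel(.042,'pics/w3.png')"; python3 go.py .526 -.0916 .078 .212
```

```text
y 0.000 147 neg  pos [0.0203 0.0285]
y 0.010 150 neg  pos [0.0195 0.0282]
y 0.020 160 neg  pos [0.0198 0.0278]
y 0.030 163 neg  pos [0.0196 0.0282]
y 0.040 180 neg  pos [0.0195 0.0278]
far end y 0.0495
nb top: x -0.0301 z [-0.0084  0.0093] ymax 0.066
t 7.25 pos [ 0.5281 -0.0963  0.1234] w 0.017 F [ 0.   0.4 -2.4] q [-0.31  0.3   1.76 -0.    1.08 -2.09]
dp now-frame [0.378 0.01  0.043] dp goal-frame [0.378 0.009 0.042] ang [-0.003 -0.001  0.002]
```

View pics/w3.png

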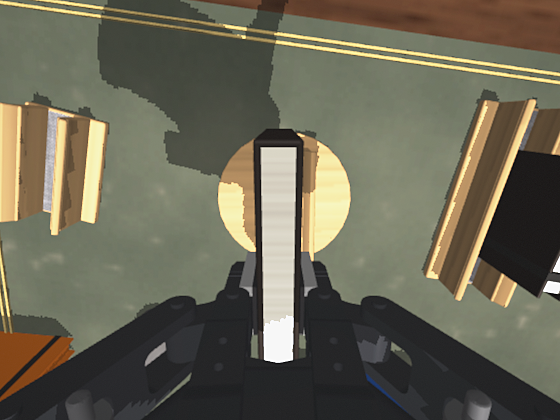

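>>> arm_command --series '[{"dp": [0, 0.005, 0.035], "angular": [-0.003, 0, 0.001], "gripper": 10}, {"dp": [0.06, 0, 0], "angular": [0, 0, 0], "gripper": 10}, {"dp": [0.06, 0, 0], "angular": [0, 0, 0], "gripper": 10}, {"dp": [0.06, 0, 0], "angular": [0, 0, 0], "gripper": 10}, {"dp": [0.06, 0, 0], "angular": [0, 0, 0], "gripper": 10}, {"dp": [0.06, 0, 0], "angular": [0, 0, 0], "gripper": 10}, {"dp": [0.06, 0, 0], "angular": [0, 0, 0], "gripper": 10}, {"dp": [0.01, 0, 0], "angular": [0, 0, 0], "gripper": 10}]'

```text
clock: 8.25
position: [0.5263, -0.0919, 0.0758]
ee_rot: [-0.444, 0.551, -0.444, -0.549]
contact_force: [-3.0, 0.3, 4.8]
width: 0.0172
```

```bash
python3 go.py .526 -.0916 .078 .212
```

```text
t 8.25 pos [ 0.5263 -0.0919  0.0758] w 0.017 F [-3.   0.3  4.8] q [-0.3   0.35  1.82 -0.    0.97 -2.08]
dp now-frame [-0.018  0.002  0.003] dp goal-frame [-0.018  0.002  0.003] ang [-0.    -0.001  0.001]
```

>>> arm_command --series '[{"dp": [0, 0, 0], "angular": [0, 0, 0], "gripper": 60}, {"dp": [0, 0, 0], "angular": [0, 0, 0], "gripper": 60}, {"dp": [0, 0, 0], "angular": [0, 0, 0], "gripper": 60}, {"dp": [0, 0, 0], "angular": [0, 0, 0], "gripper": 60}, {"dp": [-0.2, 0, 0], "angular": [0, 0, 0], "gripper": 60}, {"dp": [-0.4, 0, 0], "angular": [0, 0, 0], "gripper": 60}, {"dp": [-0.4, 0, 0], "angular": [0, 0, 0], "gripper": 60}, {"dp": [-0.1, 0, 0], "angular": [0, 0, 0], "gripper": 60}]'

```text
clock: 9.25
position: [0.5263, -0.0917, 0.2114]
ee_rot: [-0.444, 0.551, -0.444, -0.549]
contact_force: [0.2, 0.5, 0.3]
width: 0.0603
```

```bash
python3 go.py .4845 .0825 .2 .031; python3 -c "
from h import *
im,W=wristW();print(band(W,.5224,-.0924,.085,.08,.14))"
```

```text
t 9.25 pos [ 0.5263 -0.0917  0.2114] w 0.060 F [0.2 0.5 0.3] q [-0.3   0.23  1.63 -0.    1.29 -2.08]
dp now-frame [0.092 0.035 1.493] dp goal-frame [0.095 0.303 1.462] ang [ 0.115 -0.001  0.001]
(np.int64(3056), array([ 0.522, -0.092]), array([0.1246, 0.018 ]), np.float64(0.21))
```

The medium notebook stands in the round holder. Next is the short notebook.

>>> arm_command --series '[{"dp": [0, 0, 0.1], "angular": [0.115, 0, 0], "gripper": 60}, {"dp": [0, 0.08, 0.35], "angular": [0, 0, 0], "gripper": 60}, {"dp": [0, 0.08, 0.35], "angular": [0, 0, 0], "gripper": 60}, {"dp": [0, 0.08, 0.35], "angular": [0, 0, 0], "gripper": 60}, {"dp": [0, 0.06, 0.28], "angular": [0, 0, 0], "gripper": 60}, {"dp": [0, 0, 0], "angular": [0, 0, 0], "gripper": 60}, {"dp": [0, 0, 0], "angular": [0, 0, 0], "gripper": 60}, {"dp": [0, 0, 0], "angular": [0, 0, 0], "gripper": 60}]'

```text
clock: 10.3
position: [0.4775, 0.0817, 0.2008]
ee_rot: [0.49, -0.502, 0.499, 0.509]
contact_force: [0.3, 0.1, 0.2]
width: 0.0597
```

```bash
python3 go.py .4845 .0825 .058 .031; python3 -c "
from h import *
im,W=wristW();print(band(W,.4845,.0825,.09,.08,.12));print(band(W,.4845,.0825,.095,.037,.047));print(band(W,.462,.262,.1,.11,.14),band(W,.464,.25,.1,.037,.047))"
```

```text
t 10.30 pos [0.4775 0.0817 0.2008] w 0.060 F [0.3 0.1 0.2] q [ 0.03  0.17  1.73 -0.    1.26 -1.57]
dp now-frame [ 1.189 -0.078  0.007] dp goal-frame [ 1.19  -0.059  0.005] ang [-0.006 -0.001 -0.01 ]
(np.int64(2001), array([0.4858, 0.0833]), array([0.0894, 0.0182]), np.float64(0.034))
(np.int64(2410), array([0.4875, 0.082 ]), array([0.1592, 0.0462]), np.float64(0.049))
(np.int64(7108), array([0.4635, 0.2625]), array([0.1599, 0.0202]), np.float64(0.264)) (np.int64(1498), array([0.4679, 0.2475]), array([0.158 , 0.0163]), np.float64(0.261))
```

>>> arm_command --series '[{"dp": [0.1, -0.08, 0.013], "angular": [-0.005, 0, -0.01], "gripper": 60}, {"dp": [0.25, 0, 0], "angular": [0, 0, 0], "gripper": 60}, {"dp": [0.3, 0, 0], "angular": [0, 0, 0], "gripper": 60}, {"dp": [0.25, 0, 0], "angular": [0, 0, 0], "gripper": 60}, {"dp": [0.1, 0, 0], "angular": [0, 0, 0], "gripper": 60}, {"dp": [0, 0, 0], "angular": [0, 0, 0], "gripper": 60}, {"dp": [0, 0, 0], "angular": [0, 0, 0], "gripper": 60}, {"dp": [0, 0, 0], "angular": [0, 0, 0], "gripper": 60}]'

```text
clock: 11.35
position: [0.4931, 0.0778, 0.0804]
ee_rot: [-0.496, 0.508, -0.493, -0.502]
contact_force: [0.2, 0.2, 1.2]
width: 0.0597
```

```bash
python3 go.py .4858 .0833 .058 .034
```

```text
t 11.35 pos [0.4931 0.0778 0.0804] w 0.060 F [0.2 0.2 1.2] q [ 0.02  0.3   1.9  -0.    0.94 -1.57]
dp now-frame [0.186 0.062 0.048] dp goal-frame [0.187 0.06  0.048] ang [-0.008 -0.002  0.006]
```

>>> arm_command --series '[{"dp": [0, 0.06, 0.048], "angular": [-0.008, 0, 0.006], "gripper": 60}, {"dp": [0.1, 0, 0], "angular": [0, 0, 0], "gripper": 60}, {"dp": [0.09, 0, 0], "angular": [0, 0, 0], "gripper": 40}, {"dp": [0, 0, 0], "angular": [0, 0, 0], "gripper": 10}, {"dp": [0, 0, 0], "angular": [0, 0, 0], "gripper": 10}, {"dp": [0, 0, 0], "angular": [0, 0, 0], "gripper": 10}, {"dp": [0, 0, 0], "angular": [0, 0, 0], "gripper": 10}, {"dp": [0, 0, 0], "angular": [0, 0, 0], "gripper": 10}]'

```text
clock: 12.35
position: [0.486, 0.0841, 0.0573]
ee_rot: [-0.491, 0.51, -0.491, -0.508]
contact_force: [0.3, -0.3, -0.2]
width: 0.0171
```

```bash
python3 go.py .4858 .0833 .058 .034
```

```text
t 12.35 pos [0.486  0.0841 0.0573] w 0.017 F [ 0.3 -0.3 -0.2] q [ 0.03  0.32  1.93 -0.    0.89 -1.57]
dp now-frame [-0.005  0.002 -0.007] dp goal-frame [-0.005  0.002 -0.007] ang [ 0.001 -0.002  0.001]
```

>>> arm_command --series '[{"dp": [-0.1, 0, 0], "angular": [0, 0, 0], "gripper": 10}, {"dp": [-0.2, 0, 0], "angular": [0, 0, 0], "gripper": 10}, {"dp": [-0.3, 0, 0], "angular": [0, 0, 0], "gripper": 10}, {"dp": [-0.3, 0, 0], "angular": [0, 0, 0], "gripper": 10}, {"dp": [-0.3, 0, 0], "angular": [0, 0, 0], "gripper": 10}, {"dp": [-0.15, 0, 0], "angular": [0, 0, 0], "gripper": 10}, {"dp": [0, 0, 0], "angular": [0, 0, 0], "gripper": 10}, {"dp": [0, 0, 0], "angular": [0, 0, 0], "gripper": 10}]'

```text
clock: 13.35
position: [0.4843, 0.0841, 0.2269]
ee_rot: [-0.491, 0.51, -0.491, -0.508]
contact_force: [-0.6, 0.1, -0.8]
width: 0.0173
```

```bash
python3 go.py .532 -.2825 .2 -.067;  python3 -c "
from h import *
rel(.042)"
```

```text
t 13.35 pos [0.4843 0.0841 0.2269] w 0.017 F [-0.6  0.1 -0.8] q [ 0.03  0.15  1.68 -0.    1.31 -1.57]
dp now-frame [ 0.235 -0.288 -3.066] dp goal-frame [ 0.224 -0.601 -3.021] ang [ 0.065 -0.002  0.001]
y 0.000 28 neg [-0.0239 -0.0205] pos 
y 0.010 82 neg [-0.0249 -0.0176] pos [0.0172 0.0206]
y 0.020 144 neg [-0.0247 -0.0162] pos [0.0122 0.0204]
y 0.030 155 neg [-0.0244 -0.0171] pos [0.0118 0.0202]
y 0.040 165 neg [-0.0252 -0.0169] pos [0.0128 0.02  ]
y 0.050 167 neg [-0.025  -0.0169] pos [0.0126 0.0198]
y 0.060 165 neg [-0.0248 -0.0177] pos [0.0116 0.0196]
y 0.070 112 neg [-0.0256 -0.0176] pos [0.0125 0.0195]
far end y 0.0767
nb top: x -0.0323 z [-0.01    0.0095] ymax 0.045
```

>>> arm_command --series '[{"dp": [0, 0, -0.1], "angular": [0.065, 0, 0], "gripper": 10}, {"dp": [0, -0.08, -0.4], "angular": [0, 0, 0], "gripper": 10}, {"dp": [0, -0.08, -0.44], "angular": [0, 0, 0], "gripper": 10}, {"dp": [0, -0.08, -0.44], "angular": [0, 0, 0], "gripper": 10}, {"dp": [0, -0.08, -0.44], "angular": [0, 0, 0], "gripper": 10}, {"dp": [0, -0.08, -0.44], "angular": [0, 0, 0], "gripper": 10}, {"dp": [0, -0.08, -0.44], "angular": [0, 0, 0], "gripper": 10}, {"dp": [0, -0.06, -0.3], "angular": [0, 0, 0], "gripper": 10}]'

```text
clock: 14.4
position: [0.5227, -0.2861, 0.2159]
ee_rot: [0.513, -0.479, 0.518, 0.489]
contact_force: [-0.1, 1.1, -2.4]
width: 0.0172
```

```bash
python3 go.py .532 -.2825 .115 -.067
```

```text
t 14.40 pos [ 0.5227 -0.2861  0.2159] w 0.017 F [-0.1  1.1 -2.4] q [-0.61  0.32  1.47 -0.    1.36 -2.12]
dp now-frame [ 0.84  -0.088  0.032] dp goal-frame [ 0.841 -0.075  0.035] ang [ 0.002  0.003 -0.009]
```

>>> arm_command --series '[{"dp": [0, -0.07, 0.035], "angular": [0, 0.003, -0.008], "gripper": 10}, {"dp": [0, 0, 0], "angular": [0, 0, 0], "gripper": 10}, {"dp": [0.2, 0, 0], "angular": [0, 0, 0], "gripper": 10}, {"dp": [0.3, 0, 0], "angular": [0, 0, 0], "gripper": 10}, {"dp": [0.25, 0, 0], "angular": [0, 0, 0], "gripper": 10}, {"dp": [0.07, 0, 0], "angular": [0, 0, 0], "gripper": 10}, {"dp": [0, 0, 0], "angular": [0, 0, 0], "gripper": 10}, {"dp": [0, 0, 0], "angular": [0, 0, 0], "gripper": 10}]'

```text
clock: 15.4
position: [0.5297, -0.2784, 0.1125]
ee_rot: [0.514, -0.482, 0.516, 0.487]
contact_force: [0.8, -0.7, -1.1]
width: 0.0175
```

```bash
python3 go.py .532 -.2825 .0597 -.067;  python3 -c "
from h import *
rel(.042)"
```

```text
t 15.40 pos [ 0.5297 -0.2784  0.1125] w 0.017 F [ 0.8 -0.7 -1.1] q [-0.6   0.4   1.63 -0.    1.12 -2.11]
dp now-frame [ 0.44  -0.024 -0.034] dp goal-frame [ 0.44  -0.021 -0.033] ang [ 0.004  0.002 -0.005]
y 0.000 157 neg [-0.0269 -0.019 ] pos 
y 0.010 169 neg [-0.0269 -0.0188] pos [0.0175 0.019 ]
y 0.020 242 neg [-0.0269 -0.0186] pos [0.0144 0.0189]
y 0.030 321 neg [-0.0264 -0.0183] pos [0.0115 0.0187]
y 0.040 79 neg [-0.0263 -0.0189] pos [0.011  0.0185]
far end y 0.0417
nb top: x -0.0322 z [-0.0101  0.0096] ymax 0.0451
```

>>> arm_command --series '[{"dp": [0, -0.025, -0.033], "angular": [0.004, 0.002, -0.005], "gripper": 10}, {"dp": [0.07, 0, 0], "angular": [0, 0, 0], "gripper": 10}, {"dp": [0.07, 0, 0], "angular": [0, 0, 0], "gripper": 10}, {"dp": [0.08, 0, 0], "angular": [0, 0, 0], "gripper": 10}, {"dp": [0.08, 0, 0], "angular": [0, 0, 0], "gripper": 10}, {"dp": [0.07, 0, 0], "angular": [0, 0, 0], "gripper": 10}, {"dp": [0.06, 0, 0], "angular": [0, 0, 0], "gripper": 10}, {"dp": [0.01, 0, 0], "angular": [0, 0, 0], "gripper": 10}]'

```text
clock: 16.45
position: [0.5333, -0.2836, 0.0573]
ee_rot: [0.517, -0.484, 0.517, 0.482]
contact_force: [-0.6, 1.3, 2.6]
width: 0.0174
```

```bash
python3 go.py .532 -.2825 .0597 -.067
```

```text
t 16.45 pos [ 0.5333 -0.2836  0.0573] w 0.017 F [-0.6  1.3  2.6] q [-0.6   0.46  1.69 -0.    0.99 -2.11]
dp now-frame [-0.02   0.012  0.009] dp goal-frame [-0.02   0.012  0.009] ang [-0.001 -0.001  0.002]
```

Seated. I'll release, rise, and check.

>>> arm_command --series '[{"dp": [0, 0, 0], "angular": [0, 0, 0], "gripper": 50}, {"dp": [0, 0, 0], "angular": [0, 0, 0], "gripper": 50}, {"dp": [0, 0, 0], "angular": [0, 0, 0], "gripper": 50}, {"dp": [0, 0, 0], "angular": [0, 0, 0], "gripper": 50}, {"dp": [-0.2, 0, 0], "angular": [0, 0, 0], "gripper": 60}, {"dp": [-0.4, 0, 0], "angular": [0, 0, 0], "gripper": 60}, {"dp": [-0.4, 0, 0], "angular": [0, 0, 0], "gripper": 60}, {"dp": [-0.4, 0, 0], "angular": [0, 0, 0], "gripper": 60}]'

```text
clock: 17.45
position: [0.5316, -0.2824, 0.2273]
ee_rot: [0.516, -0.482, 0.517, 0.484]
contact_force: [0.3, -0.7, -0.4]
width: 0.0601
```

```bash
python3 go.py .4635 .2625 .23 .264;  python3 -c "
from h import *
im,W=wristW();print(band(W,.532,-.2825,.085,.07,.12),band(W,.532,-.2825,.085,.036,.047))
m=(np.hypot(W[...,0]-.532,W[...,1]+.2825)<.04)&(W[...,2]>.07)&(W[...,2]<.13);print(np.median(W[m][:,2]))"
```

```text
t 17.45 pos [ 0.5316 -0.2824  0.2273] w 0.060 F [ 0.3 -0.7 -0.4] q [-0.6   0.32  1.45 -0.    1.37 -2.11]
dp now-frame [-0.015  0.875  4.492] dp goal-frame [-0.022 -0.637  4.532] ang [-0.211  0.001 -0.001]
(np.int64(1720), array([ 0.5332, -0.2824]), array([0.0891, 0.0177]), np.float64(-0.064)) (np.int64(1319), array([ 0.532 , -0.2825]), array([0.0892, 0.0462]), np.float64(-0.066))
0.08986603664010726
```

The short notebook is seated, 1.2 mm off centre. Next is the long one.

>>> arm_command --series '[{"dp": [0, 0, 0.1], "angular": [-0.105, 0, 0], "gripper": 60}, {"dp": [0, 0, 0.2], "angular": [-0.105, 0, 0], "gripper": 60}, {"dp": [0, -0.06, 0.45], "angular": [0, 0, 0], "gripper": 60}, {"dp": [0, -0.06, 0.45], "angular": [0, 0, 0], "gripper": 60}, {"dp": [0, -0.06, 0.45], "angular": [0, 0, 0], "gripper": 60}, {"dp": [0, -0.06, 0.45], "angular": [0, 0, 0], "gripper": 60}, {"dp": [0, -0.06, 0.45], "angular": [0, 0, 0], "gripper": 60}, {"dp": [0, -0.06, 0.45], "angular": [0, 0, 0], "gripper": 60}]'

```text
clock: 18.5
position: [0.4897, 0.0803, 0.2336]
ee_rot: [-0.431, 0.57, -0.428, -0.553]
contact_force: [1.0, 0.3, -0.3]
width: 0.0599
```

```bash
python3 go.py .4635 .2625 .23 .264
```

```text
t 18.50 pos [0.4897 0.0803 0.2336] w 0.060 F [ 1.   0.3 -0.3] q [ 0.03  0.15  1.67 -0.01  1.3  -1.8 ]
dp now-frame [ 0.008 -0.186  1.523] dp goal-frame [ 0.03  -0.185  1.522] ang [ 0.    -0.011  0.011]
```

>>> arm_command --series '[{"dp": [0, -0.05, 0.42], "angular": [0, -0.01, 0.01], "gripper": 60}, {"dp": [0, -0.05, 0.42], "angular": [0, 0, 0], "gripper": 60}, {"dp": [0, -0.05, 0.42], "angular": [0, 0, 0], "gripper": 60}, {"dp": [0, -0.03, 0.25], "angular": [0, 0, 0], "gripper": 60}, {"dp": [0, 0, 0], "angular": [0, 0, 0], "gripper": 60}, {"dp": [0, 0, 0], "angular": [0, 0, 0], "gripper": 60}, {"dp": [0, 0, 0], "angular": [0, 0, 0], "gripper": 60}, {"dp": [0, 0, 0], "angular": [0, 0, 0], "gripper": 60}]'

```text
clock: 19.5
position: [0.4609, 0.2677, 0.2332]
ee_rot: [-0.43, 0.564, -0.428, -0.561]
contact_force: [0.3, 0.9, 0.2]
width: 0.0601
```

```bash
python3 go.py .4635 .2625 .09 .264;  python3 -c "
from h import *
im,W=wristW();print(band(W,.4635,.2625,.095,.11,.14),band(W,.4635,.26,.085,.036,.047))"
```

```text
t 19.50 pos [0.4609 0.2677 0.2332] w 0.060 F [0.3 0.9 0.2] q [ 0.4   0.21  1.59 -0.    1.34 -1.44]
dp now-frame [ 1.193 -0.004 -0.045] dp goal-frame [ 1.193 -0.01  -0.047] ang [ 0.003 -0.001  0.003]
(np.int64(3720), array([0.4636, 0.2628]), array([0.1589, 0.0187]), np.float64(0.264)) (np.int64(1726), array([0.4724, 0.265 ]), array([0.1248, 0.0462]), np.float64(0.254))
```

>>> arm_command --series '[{"dp": [0.1, -0.005, -0.045], "angular": [0.003, 0, 0.003], "gripper": 60}, {"dp": [0.25, 0, 0], "angular": [0, 0, 0], "gripper": 60}, {"dp": [0.3, 0, 0], "angular": [0, 0, 0], "gripper": 60}, {"dp": [0.2, 0, 0], "angular": [0, 0, 0], "gripper": 60}, {"dp": [0.1, 0, 0], "angular": [0, 0, 0], "gripper": 60}, {"dp": [0, 0, 0], "angular": [0, 0, 0], "gripper": 60}, {"dp": [0, 0, 0], "angular": [0, 0, 0], "gripper": 60}, {"dp": [0, 0, 0], "angular": [0, 0, 0], "gripper": 60}]'

```text
clock: 20.55
position: [0.4655, 0.2587, 0.1151]
ee_rot: [-0.431, 0.562, -0.431, -0.559]
contact_force: [0.6, 0.3, -0.1]
width: 0.0599
```

```bash
python3 go.py .4636 .2628 .09 .264
```

```text
t 20.55 pos [0.4655 0.2587 0.1151] w 0.060 F [ 0.6  0.3 -0.1] q [ 0.38  0.31  1.77 -0.    1.06 -1.45]
dp now-frame [0.209 0.007 0.037] dp goal-frame [0.209 0.006 0.037] ang [-0.003 -0.002  0.001]
```

>>> arm_command --series '[{"dp": [0, 0.006, 0.037], "angular": [-0.003, 0, 0.001], "gripper": 60}, {"dp": [0.11, 0, 0], "angular": [0, 0, 0], "gripper": 60}, {"dp": [0.1, 0, 0], "angular": [0, 0, 0], "gripper": 40}, {"dp": [0, 0, 0], "angular": [0, 0, 0], "gripper": 10}, {"dp": [0, 0, 0], "angular": [0, 0, 0], "gripper": 10}, {"dp": [0, 0, 0], "angular": [0, 0, 0], "gripper": 10}, {"dp": [0, 0, 0], "angular": [0, 0, 0], "gripper": 10}, {"dp": [0, 0, 0], "angular": [0, 0, 0], "gripper": 10}]' --grip_force 70

```text
clock: 21.55
position: [0.4642, 0.2637, 0.0895]
ee_rot: [-0.43, 0.563, -0.429, -0.56]
contact_force: [-0.4, -0.4, 0.1]
width: 0.017
```

```bash
python3 go.py .4636 .2628 .09 .264
```

```text
t 21.55 pos [0.4642 0.2637 0.0895] w 0.017 F [-0.4 -0.4  0.1] q [ 0.39  0.33  1.81 -0.    1.   -1.45]
dp now-frame [-0.004  0.007 -0.006] dp goal-frame [-0.004  0.007 -0.006] ang [ 0.    -0.002  0.002]
```

>>> arm_command --series '[{"dp": [-0.1, 0, 0], "angular": [0, 0, 0], "gripper": 10}, {"dp": [-0.2, 0, 0], "angular": [0, 0, 0], "gripper": 10}, {"dp": [-0.2, 0, 0], "angular": [0, 0, 0], "gripper": 10}, {"dp": [-0.2, 0, 0], "angular": [0, 0, 0], "gripper": 10}, {"dp": [-0.1, 0, 0], "angular": [0, 0, 0], "gripper": 10}, {"dp": [0, 0, 0], "angular": [0, 0, 0], "gripper": 10}, {"dp": [0, 0, -0.1], "angular": [0.07, 0, 0], "gripper": 10}, {"dp": [0, 0, -0.1], "angular": [0.07, 0, 0], "gripper": 10}]'

```text
clock: 22.55
position: [0.4665, 0.2394, 0.1876]
ee_rot: [-0.489, 0.51, -0.492, -0.509]
contact_force: [-0.2, -0.2, -2.2]
width: 0.0175
```

```bash
python3 go.py .4875 .082 .15 .046; python3 -c "
from h import *
rel(.042)"
```

```text
t 22.55 pos [0.4665 0.2394 0.1876] w 0.018 F [-0.2 -0.2 -2.2] q [ 0.34  0.23  1.68 -0.    1.23 -1.26]
dp now-frame [ 0.318 -0.125 -1.316] dp goal-frame [ 0.314 -0.114 -1.319] ang [-0.005 -0.002 -0.001]
y 0.000 95 neg  pos [0.038  0.0465]
y 0.010 98 neg  pos [0.0359 0.0443]
y 0.020 106 neg  pos [0.0336 0.0427]
y 0.030 102 neg  pos [0.0314 0.0406]
y 0.040 103 neg  pos [0.0293 0.0382]
y 0.050 84 neg  pos [0.028 0.036]
far end y 0.0577
nb top: x -0.0311 z [-0.0081  0.0094] ymax 0.0802
```

>>> arm_command --series '[{"dp": [0, -0.03, -0.33], "angular": [-0.005, 0, 0], "gripper": 10}, {"dp": [0, -0.03, -0.35], "angular": [0, 0, 0], "gripper": 10}, {"dp": [0, -0.03, -0.35], "angular": [0, 0, 0], "gripper": 10}, {"dp": [0, -0.02, -0.28], "angular": [0, 0, 0], "gripper": 10}, {"dp": [0, 0, 0], "angular": [0, 0, 0], "gripper": 10}, {"dp": [0.2, 0, 0], "angular": [0, 0, 0], "gripper": 10}, {"dp": [0.15, 0, 0], "angular": [0, 0, 0], "gripper": 10}, {"dp": [0, 0, 0], "angular": [0, 0, 0], "gripper": 10}]'

```text
clock: 23.6
position: [0.4831, 0.0797, 0.1391]
ee_rot: [0.482, -0.511, 0.49, 0.516]
contact_force: [-0.2, -0.2, -1.9]
width: 0.0174
```

```bash
python3 go.py .4875 .082 .093 .046; python3 -c "
from h import *
rel(.042)"
```

```text
t 23.60 pos [0.4831 0.0797 0.1391] w 0.017 F [-0.2 -0.2 -1.9] q [ 0.02  0.23  1.82 -0.    1.11 -1.6 ]
dp now-frame [ 0.383 -0.043  0.018] dp goal-frame [ 0.384 -0.037  0.017] ang [ 0.005 -0.001 -0.008]
y 0.000 76 neg  pos [0.0204 0.0253]
y 0.010 87 neg [-0.0207 -0.019 ] pos [0.0207 0.0254]
y 0.020 111 neg [-0.0206 -0.0187] pos [0.0207 0.0249]
y 0.030 83 neg  pos [0.0206 0.0255]
y 0.040 85 neg  pos [0.0205 0.0251]
y 0.050 93 neg [-0.0204 -0.0188] pos [0.0208 0.0256]
y 0.060 125 neg [-0.0205 -0.0187] pos [0.0206 0.0254]
y 0.070 35 neg  pos [0.0205 0.0251]
far end y 0.0728
nb top: x -0.0311 z [-0.0081  0.0094] ymax 0.0802
```

>>> arm_command --series '[{"dp": [0, -0.048, 0.019], "angular": [0.002, 0, -0.008], "gripper": 10}, {"dp": [0.06, 0, 0], "angular": [0, 0, 0], "gripper": 10}, {"dp": [0.07, 0, 0], "angular": [0, 0, 0], "gripper": 10}, {"dp": [0.07, 0, 0], "angular": [0, 0, 0], "gripper": 10}, {"dp": [0.07, 0, 0], "angular": [0, 0, 0], "gripper": 10}, {"dp": [0.06, 0, 0], "angular": [0, 0, 0], "gripper": 10}, {"dp": [0.05, 0, 0], "angular": [0, 0, 0], "gripper": 10}, {"dp": [0.01, 0, 0], "angular": [0, 0, 0], "gripper": 10}]'

```text
clock: 24.65
position: [0.4909, 0.0834, 0.0911]
ee_rot: [-0.487, 0.514, -0.486, -0.511]
contact_force: [-0.5, -0.5, -2.5]
width: 0.0171
```

```bash
python3 go.py .4885 .082 .093 .046
```

```text
t 24.65 pos [0.4909 0.0834 0.0911] w 0.017 F [-0.5 -0.5 -2.5] q [ 0.03  0.28  1.88 -0.    0.97 -1.59]
dp now-frame [-0.016  0.021 -0.011] dp goal-frame [-0.016  0.021 -0.011] ang [ 0.004 -0.001  0.003]
```

>>> arm_command --series '[{"dp": [0.01, 0.018, -0.005], "angular": [0, 0, 0], "gripper": 10}, {"dp": [0.02, 0, 0], "angular": [0, 0, 0], "gripper": 10}, {"dp": [0, 0, 0], "angular": [0, 0, 0], "gripper": 50}, {"dp": [0, 0, 0], "angular": [0, 0, 0], "gripper": 50}, {"dp": [0, 0, 0], "angular": [0, 0, 0], "gripper": 60}, {"dp": [0, 0, 0], "angular": [0, 0, 0], "gripper": 60}, {"dp": [-0.2, 0, 0], "angular": [0, 0, 0], "gripper": 60}, {"dp": [-0.4, 0, 0], "angular": [0, 0, 0], "gripper": 60}]'

```text
clock: 25.65
position: [0.4881, 0.0828, 0.1606]
ee_rot: [-0.487, 0.514, -0.487, -0.512]
contact_force: [0.1, -0.5, 0.6]
width: 0.0598
```

>>> arm_command --series '[{"dp": [-0.4, 0, 0], "angular": [0, 0, 0], "gripper": 60}, {"dp": [-0.1, 0, 0], "angular": [0, 0, 0], "gripper": 60}, {"dp": [0, 0, 0], "angular": [0, 0, 0], "gripper": 60}, {"dp": [0, 0, 0], "angular": [-0.1, 0, 0], "gripper": 60}, {"dp": [0, 0, 0], "angular": [0, 0, 0], "gripper": 60}, {"dp": [0, 0, 0], "angular": [0, 0, 0], "gripper": 60}, {"dp": [0, 0, 0], "angular": [0, 0, 0], "gripper": 60}, {"dp": [0, 0, 0], "angular": [0, 0, 0], "gripper": 60}]'

```text
clock: 26.65
position: [0.486, 0.0828, 0.2191]
ee_rot: [0.445, -0.549, 0.446, 0.55]
contact_force: [0.3, 0.1, 0.1]
width: 0.06
```

```bash
python3 go.py .522 -.092 .23 .21; python3 -c "
from h import *
im,W=wristW();print(band(W,.4875,.082,.095,.11,.14),band(W,.4875,.082,.095,.036,.047))
m=(np.hypot(W[...,0]-.487,W[...,1]-.082)<.05)&(W[...,2]>.1)&(W[...,2]<.14);print(np.median(W[m][:,2]))
print(band(W,.4724,.265,.085,.036,.047),band(W,.522,-.092,.085,.095,.12))"
```

```text
t 26.65 pos [0.486  0.0828 0.2191] w 0.060 F [0.3 0.1 0.1] q [ 0.03  0.16  1.69 -0.    1.29 -1.75]
dp now-frame [-0.09   0.007 -1.487] dp goal-frame [-0.091  0.01  -1.487] ang [-0.002 -0.001 -0.002]
(np.int64(4068), array([0.4913, 0.0839]), array([0.1587, 0.0187]), np.float64(0.052)) (np.int64(1995), array([0.4874, 0.0821]), array([0.1591, 0.0462]), np.float64(0.049))
0.12166449103444024
(np.int64(1860), array([0.4721, 0.2648]), array([0.1245, 0.0471]), np.float64(0.256)) (np.int64(4060), array([ 0.5223, -0.0915]), array([0.1248, 0.0202]), np.float64(0.216))
```

The long notebook is seated, 4 mm off centre and within the 15 mm tolerance. Last, the medium one goes from round to left.

>>> arm_command --series '[{"dp": [0, 0, -0.35], "angular": [-0.002, 0, 0], "gripper": 60}, {"dp": [0, 0, -0.4], "angular": [0, 0, 0], "gripper": 60}, {"dp": [0, 0, -0.4], "angular": [0, 0, 0], "gripper": 60}, {"dp": [0, 0, -0.33], "angular": [0, 0, 0], "gripper": 60}, {"dp": [0, 0, 0], "angular": [0, 0, 0], "gripper": 60}, {"dp": [0.2, 0, 0], "angular": [0, 0, 0], "gripper": 60}, {"dp": [0.3, 0, 0], "angular": [0, 0, 0], "gripper": 60}, {"dp": [0.1, 0, 0], "angular": [0, 0, 0], "gripper": 60}]'

```text
clock: 27.7
position: [0.5262, -0.0942, 0.1474]
ee_rot: [-0.445, 0.551, -0.444, -0.549]
contact_force: [0.1, 0.7, 0.0]
width: 0.0597
```

```bash
python3 go.py .5223 -.0915 .073 .216
```

```text
t 27.70 pos [ 0.5262 -0.0942  0.1474] w 0.060 F [0.1 0.7 0. ] q [-0.31  0.28  1.73  0.    1.14 -2.09]
dp now-frame [0.62  0.029 0.03 ] dp goal-frame [0.62  0.027 0.029] ang [-0.003 -0.001  0.002]
```

>>> arm_command --series '[{"dp": [0.1, 0.027, 0.029], "angular": [-0.003, 0, 0.002], "gripper": 60}, {"dp": [0.2, 0, 0], "angular": [0, 0, 0], "gripper": 60}, {"dp": [0.2, 0, 0], "angular": [0, 0, 0], "gripper": 60}, {"dp": [0.11, 0, 0], "angular": [0, 0, 0], "gripper": 60}, {"dp": [0, 0, 0], "angular": [0, 0, 0], "gripper": 60}, {"dp": [0, 0, 0], "angular": [0, 0, 0], "gripper": 10}, {"dp": [0, 0, 0], "angular": [0, 0, 0], "gripper": 10}, {"dp": [0, 0, 0], "angular": [0, 0, 0], "gripper": 10}]'

```text
clock: 28.7
position: [0.5254, -0.0896, 0.0767]
ee_rot: [-0.444, 0.555, -0.441, -0.548]
contact_force: [-0.2, 0.3, -2.4]
width: 0.0169
```

```bash
python3 go.py .5223 -.0915 .073 .216
```

```text
t 28.70 pos [ 0.5254 -0.0896  0.0767] w 0.017 F [-0.2  0.3 -2.4] q [-0.3   0.34  1.83 -0.    0.96 -2.09]
dp now-frame [ 0.031  0.029 -0.01 ] dp goal-frame [ 0.031  0.029 -0.01 ] ang [ 0.001 -0.003  0.005]
```

Gripped. I'll lift to TCP z ≈ 0.24 so the bottom clears the long notebook (0.124).

>>> arm_command --series '[{"dp": [-0.1, 0, 0], "angular": [0, 0, 0], "gripper": 10}, {"dp": [-0.2, 0, 0], "angular": [0, 0, 0], "gripper": 10}, {"dp": [-0.3, 0, 0], "angular": [0, 0, 0], "gripper": 10}, {"dp": [-0.3, 0, 0], "angular": [0, 0, 0], "gripper": 10}, {"dp": [-0.3, 0, 0], "angular": [0, 0, 0], "gripper": 10}, {"dp": [-0.15, 0, 0], "angular": [0, 0, 0], "gripper": 10}, {"dp": [-0.05, 0, 0], "angular": [-0.02, 0.003, 0], "gripper": 10}, {"dp": [0, 0, 0], "angular": [0, 0, 0], "gripper": 10}]'

```text
clock: 29.7
position: [0.5221, -0.0888, 0.2533]
ee_rot: [-0.433, 0.563, -0.433, -0.554]
contact_force: [-1.0, 0.1, -3.0]
width: 0.0171
```

```bash
python3 go.py .4721 .2648 .24 .257; python3 -c "
from h import *
rel(.042)"
```

```text
t 29.70 pos [ 0.5221 -0.0888  0.2533] w 0.017 F [-1.   0.1 -3. ] q [-0.3   0.19  1.57 -0.    1.37 -2.12]
dp now-frame [ 0.084 -0.329  2.958] dp goal-frame [ 0.111 -0.346  2.955] ang [-0.004 -0.006  0.005]
nb top: x -0.0295 z [-0.0083  0.0094] ymax 0.0659
```

>>> arm_command --series '[{"dp": [0, -0.05, 0.35], "angular": [-0.004, -0.005, 0.005], "gripper": 10}, {"dp": [0, -0.055, 0.42], "angular": [0, 0, 0], "gripper": 10}, {"dp": [0, -0.055, 0.42], "angular": [0, 0, 0], "gripper": 10}, {"dp": [0, -0.055, 0.42], "angular": [0, 0, 0], "gripper": 10}, {"dp": [0, -0.055, 0.42], "angular": [0, 0, 0], "gripper": 10}, {"dp": [0, -0.055, 0.42], "angular": [0, 0, 0], "gripper": 10}, {"dp": [0, -0.05, 0.4], "angular": [0, 0, 0], "gripper": 10}, {"dp": [0, 0, 0.1], "angular": [0, 0, 0], "gripper": 10}]'

```text
clock: 30.75
position: [0.4714, 0.2736, 0.2411]
ee_rot: [0.428, -0.555, 0.438, 0.563]
contact_force: [0.2, -0.9, -2.7]
width: 0.0169
```

```bash
python3 go.py .4754 .2657 .125 .257
```

```text
t 30.75 pos [0.4714 0.2736 0.2411] w 0.017 F [ 0.2 -0.9 -2.7] q [ 0.4   0.24  1.54  0.    1.39 -1.43]
dp now-frame [ 0.967 -0.034 -0.072] dp goal-frame [ 0.967 -0.016 -0.072] ang [-0.003 -0.    -0.012]
```

>>> arm_command --series '[{"dp": [0, -0.02, -0.07], "angular": [-0.003, 0, -0.01], "gripper": 10}, {"dp": [0.2, 0, 0], "angular": [0, 0, 0], "gripper": 10}, {"dp": [0.3, 0, 0], "angular": [0, 0, 0], "gripper": 10}, {"dp": [0.25, 0, 0], "angular": [0, 0, 0], "gripper": 10}, {"dp": [0.15, 0, 0], "angular": [0, 0, 0], "gripper": 10}, {"dp": [0.05, 0, 0], "angular": [0, 0, 0], "gripper": 10}, {"dp": [0, 0, 0], "angular": [0, 0, 0], "gripper": 10}, {"dp": [0, 0, 0], "angular": [0, 0, 0], "gripper": 10}]'

```text
clock: 31.75
position: [0.4778, 0.2533, 0.1226]
ee_rot: [-0.43, 0.561, -0.436, -0.557]
contact_force: [0.1, -0.5, -2.1]
width: 0.0174
```

```bash
python3 go.py .4754 .2657 .0765 .257; python3 -c "
from h import *
rel(.042)"
```

```text
t 31.75 pos [0.4778 0.2533 0.1226] w 0.017 F [ 0.1 -0.5 -2.1] q [ 0.36  0.31  1.74 -0.01  1.09 -1.45]
dp now-frame [ 0.383 -0.008  0.108] dp goal-frame [ 0.384 -0.007  0.105] ang [-0.003 -0.006 -0.002]
y 0.000 149 neg  pos [0.0281 0.036 ]
y 0.010 161 neg  pos [0.0277 0.0364]
y 0.020 162 neg  pos [0.028  0.0363]
y 0.030 162 neg  pos [0.0279 0.0362]
y 0.040 176 neg  pos [0.0281 0.0363]
y 0.050 182 neg  pos [0.0278 0.036 ]
y 0.060 87 neg  pos [0.0274 0.0356]
far end y 0.064
nb top: x -0.0295 z [-0.0083  0.0094] ymax 0.0659
```

>>> arm_command --series '[{"dp": [0, -0.01, 0.1], "angular": [-0.003, -0.006, -0.002], "gripper": 10}, {"dp": [0, 0, 0], "angular": [0, 0, 0], "gripper": 10}, {"dp": [0, 0, 0], "angular": [0, 0, 0], "gripper": 10}, {"dp": [0, 0, 0], "angular": [0, 0, 0], "gripper": 10}, {"dp": [0, 0, 0], "angular": [0, 0, 0], "gripper": 10}, {"dp": [0, 0, 0], "angular": [0, 0, 0], "gripper": 10}, {"dp": [0, 0, 0], "angular": [0, 0, 0], "gripper": 10}, {"dp": [0, 0, 0], "angular": [0, 0, 0], "gripper": 10}]'

```text
clock: 32.8
position: [0.4766, 0.2669, 0.1241]
ee_rot: [-0.433, 0.561, -0.43, -0.56]
contact_force: [-0.1, 0.8, -2.2]
width: 0.0171
```

```bash
python3 go.py .4754 .2657 .0765 .257
```

```text
t 32.80 pos [0.4766 0.2669 0.1241] w 0.017 F [-0.1  0.8 -2.2] q [ 0.38  0.31  1.73  0.    1.09 -1.45]
dp now-frame [ 0.396  0.014 -0.008] dp goal-frame [ 0.397  0.012 -0.007] ang [0.001 0.001 0.002]
```

>>> arm_command --series '[{"dp": [0.04, 0.008, -0.008], "angular": [0, 0, 0.002], "gripper": 10}, {"dp": [0.07, 0, 0], "angular": [0, 0, 0], "gripper": 10}, {"dp": [0.07, 0, 0], "angular": [0, 0, 0], "gripper": 10}, {"dp": [0.07, 0, 0], "angular": [0, 0, 0], "gripper": 10}, {"dp": [0.06, 0, 0], "angular": [0, 0, 0], "gripper": 10}, {"dp": [0.06, 0, 0], "angular": [0, 0, 0], "gripper": 10}, {"dp": [0.03, 0, 0], "angular": [0, 0, 0], "gripper": 10}, {"dp": [0.01, 0, 0], "angular": [0, 0, 0], "gripper": 10}]'

```text
clock: 33.8
position: [0.4757, 0.2656, 0.0764]
ee_rot: [0.432, -0.56, 0.431, 0.56]
contact_force: [-2.6, -1.8, 3.2]
width: 0.017
```

```bash
python3 go.py .4754 .2657 .0765 .257
```

```text
t 33.80 pos [0.4757 0.2656 0.0764] w 0.017 F [-2.6 -1.8  3.2] q [ 0.38  0.36  1.8   0.    0.98 -1.45]
dp now-frame [-0.001  0.003  0.001] dp goal-frame [-0.001  0.003  0.001] ang [0.001 0.001 0.001]
```

Seated. Release and rise.

>>> arm_command --series '[{"dp": [0, 0, 0], "angular": [0, 0, 0], "gripper": 60}, {"dp": [0, 0, 0], "angular": [0, 0, 0], "gripper": 60}, {"dp": [0, 0, 0], "angular": [0, 0, 0], "gripper": 60}, {"dp": [0, 0, 0], "angular": [0, 0, 0], "gripper": 60}, {"dp": [-0.2, 0, 0], "angular": [0, 0, 0], "gripper": 60}, {"dp": [-0.4, 0, 0], "angular": [0, 0, 0], "gripper": 60}, {"dp": [-0.4, 0, 0], "angular": [0, 0, 0], "gripper": 60}, {"dp": [-0.4, 0, 0], "angular": [0, 0, 0], "gripper": 60}]'

```text
clock: 34.8
position: [0.4739, 0.2646, 0.2435]
ee_rot: [0.429, -0.558, 0.434, 0.562]
contact_force: [0.2, -0.2, 0.6]
width: 0.0596
```

>>> arm_command --series '[{"dp": [0, 0.2, 0.3], "angular": [0, 0, 0], "gripper": 60}, {"dp": [0, 0.2, 0.4], "angular": [0, 0, 0], "gripper": 60}, {"dp": [0, 0.2, 0.4], "angular": [0, 0, 0], "gripper": 60}, {"dp": [0, 0.1, 0.2], "angular": [0, 0, 0], "gripper": 60}, {"dp": [0, 0, 0], "angular": [0, 0, 0], "gripper": 60}, {"dp": [0, 0, 0], "angular": [0, 0, 0], "gripper": 60}, {"dp": [0, 0, 0], "angular": [0, 0, 0], "gripper": 60}, {"dp": [0, 0, 0], "angular": [0, 0, 0], "gripper": 60}]'

```text
clock: 35.8
position: [0.3553, 0.3968, 0.248]
ee_rot: [-0.434, 0.56, -0.432, -0.559]
contact_force: [-0.1, 0.2, -0.3]
width: 0.0606
```

Run:
```python
from h import *
im=get_image('top');cv2.imwrite('pics/top9.png',im['image'][120:320,60:460].repeat(2,0).repeat(2,1))
W=world(im);W0=world(dict(np.load('top0.npz')))
for n,c,h in(('M',(.4721,.2648),.108),('L',(.4874,.0821),.124),('S',(.532,-.2825),.092)):
    m=(np.hypot(W[...,0]-c[0],W[...,1]-c[1])<.1)&(abs(W[...,2]-h)<.01)
    print(n,*rect(W,m),'holder',c,'topz',np.median(W[m][:,2]).round(4))
for n,c,r in(('punch',(.742,.193),.085),('mouse',(.7056,-.187),.07),('stap',(.4734,-.4417),.09),('round',(.5224,-.0924),.07)):
    print(n,*band(W0,*c,r,.02,.15)[1:],*band(W,*c,r,.02,.15)[1:])
```

```text
M 327 [0.4683 0.2631] [0.1203 0.0188] 0.251 holder (0.4721, 0.2648) topz 0.1063
L 403 [0.4893 0.0832] [0.1543 0.0188] 0.055 holder (0.4874, 0.0821) topz 0.1226
S 216 [ 0.53   -0.2822] [0.0852 0.0189] -0.067 holder (0.532, -0.2825) topz 0.0909
punch [0.757 0.191] [0.1391 0.1053] -0.307 [0.7572 0.1913] [0.1396 0.1045] -0.301
mouse [ 0.7057 -0.1864] [0.0945 0.0504] -0.022 [ 0.7047 -0.1863] [0.0963 0.0508] -0.011
stap [ 0.4741 -0.4442] [0.1384 0.023 ] -1.553 [ 0.474  -0.4436] [0.1364 0.0228] -1.555
round [ 0.521  -0.0929] [0.0899 0.0462] 0.216 [ 0.5208 -0.0928] [0.0894 0.0463] 0.219
```

View pics/top9.png

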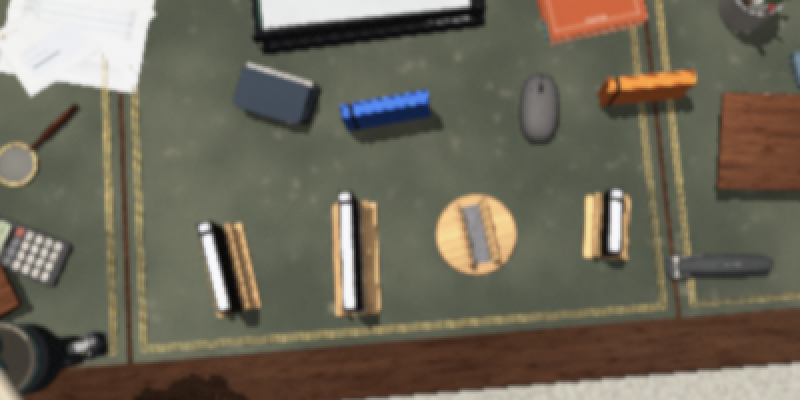

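The final top view shows the notebooks at (215,268), (347,252) and (614,222), each in its matching holder. The round holder at (477,234) is empty, the bystanders have not moved, and the arm is clear.

```bash
python3 -c "
from rig import sign_off
print(sign_off())"
```

```text
the job is handed in; nothing more can be done
None
```

The job is handed in at about 36 s of robot time. All three notebooks now stand in the rectangular holders of their own length, and the round holder is empty. I moved medium to the round holder, short to the short holder, long to the long holder, and then medium from round to the medium holder.

**Last checks (top and wrist cameras):**

| Notebook | Off centre | Out of line with the slot |
|---|---|---|
| Short | 1–2 mm | under 0.01 rad |
| Long | 2–4 mm | under 0.01 rad |
| Medium | about 4 mm (top view only) | under 0.01 rad |

- **Seating:** All three tops read 1–2 mm below nominal, which fits seated notebooks within the calibration error.
- **Bystanders:** The stapler, mouse and hole punch measured within about 1 mm of their start positions. The arm was clear of everything at hand-in.
- **Disagreement:** For the long and short notebooks, the top view and the wrist camera differ by 2–3 mm. The final top view also read each notebook about 4 mm short in length, so the offsets are only good to about that. The limit is 15 mm.

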